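# Set the incubator's well switches to match its tubes

## Task

Each toggle lever on the four-place tube incubator switches the well straight behind it. Set the levers to match what is loaded: tip a lever fully over towards its well (on) where a sample tube stands in that well, and fully to the front, away from the well (off), where there is only a flat blanking plug. Leave the tubes, the plugs and everything else on the worktop where they are.

Things in the scene. Friction and masses are not known exactly. Their poses are not given: they have to be found in the camera images.
- incubator: fixed four-place tube incubator: white case 180 x 180 mm, top 36 mm high; levers across its front half, well block (44 x 172 mm, top 56 mm high) across its rear. Origin: underside centre. x axis: from levers to wells; y along the rows; z up. Lever pivots: x = -52 mm, 42 mm high, y = +60, +20, -20, -60 mm (levers 1 to 4); wells 1 to 4: same y, x = +54 mm.
- lever_1 (a joint): angle of lever 1 (1 leftmost from the front, 4 rightmost) about the incubator's y: 0 = tipped fully to the front, away from the wells (off); 0.9 = tipped fully towards its well (on); 0.45 upright; firm stops at both ends. Top-heavy and free: past upright it falls to that side by itself and stays; under 1 N at the knob moves it.
- lever_1_tip (a point): centre of the black knob (10 mm thick, 14 mm wide along y, 14 mm long) at the end of lever 1, 34 mm from its pivot, about 73 mm above the worktop when tipped to either side (76 mm when upright; the knob reaches 7 mm further out along the lever). Levers stand 40 mm apart, between small cheeks 45 mm high.
- well_1 (a point): centre of the mouth of well 1, 56 mm above the worktop, straight behind lever 1
- lever_2 (a joint): angle of lever 2 (1 leftmost from the front, 4 rightmost) about the incubator's y: 0 = tipped fully to the front, away from the wells (off); 0.9 = tipped fully towards its well (on); 0.45 upright; firm stops at both ends. Top-heavy and free: past upright it falls to that side by itself and stays; under 1 N at the knob moves it.
- lever_2_tip (a point): centre of the black knob (10 mm thick, 14 mm wide along y, 14 mm long) at the end of lever 2, 34 mm from its pivot, about 73 mm above the worktop when tipped to either side (76 mm when upright; the knob reaches 7 mm further out along the lever). Levers stand 40 mm apart, between small cheeks 45 mm high.
- well_2 (a point): centre of the mouth of well 2, 56 mm above the worktop, straight behind lever 2
- lever_3 (a joint): angle of lever 3 (1 leftmost from the front, 4 rightmost) about the incubator's y: 0 = tipped fully to the front, away from the wells (off); 0.9 = tipped fully towards its well (on); 0.45 upright; firm stops at both ends. Top-heavy and free: past upright it falls to that side by itself and stays; under 1 N at the knob moves it.
- lever_3_tip (a point): centre of the black knob (10 mm thick, 14 mm wide along y, 14 mm long) at the end of lever 3, 34 mm from its pivot, about 73 mm above the worktop when tipped to either side (76 mm when upright; the knob reaches 7 mm further out along the lever). Levers stand 40 mm apart, between small cheeks 45 mm high.
- well_3 (a point): centre of the mouth of well 3, 56 mm above the worktop, straight behind lever 3
- lever_4 (a joint): angle of lever 4 (1 leftmost from the front, 4 rightmost) about the incubator's y: 0 = tipped fully to the front, away from the wells (off); 0.9 = tipped fully towards its well (on); 0.45 upright; firm stops at both ends. Top-heavy and free: past upright it falls to that side by itself and stays; under 1 N at the knob moves it.
- lever_4_tip (a point): centre of the black knob (10 mm thick, 14 mm wide along y, 14 mm long) at the end of lever 4, 34 mm from its pivot, about 73 mm above the worktop when tipped to either side (76 mm when upright; the knob reaches 7 mm further out along the lever). Levers stand 40 mm apart, between small cheeks 45 mm high.
- well_4 (a point): centre of the mouth of well 4, 56 mm above the worktop, straight behind lever 4
- tube_a_mid (a point): mid-height of a capped sample tube (15 mm over its cap, 63 mm tall) that stands loosely in one of the wells, its cap's top about 99 mm above the worktop; which well varies
- plug_a_mid (a point): flange of a flat grey blanking plug (flange 21 mm across, 5 mm thick) that closes one of the wells without a tube, its top 61 mm above the worktop; which well varies
- tube_b_mid (a point): mid-height of a capped sample tube (15 mm over its cap, 63 mm tall) that stands loosely in one of the wells, its cap's top about 99 mm above the worktop; which well varies
- plug_b_mid (a point): flange of a flat grey blanking plug (flange 21 mm across, 5 mm thick) that closes one of the wells without a tube, its top 61 mm above the worktop; which well varies
- pad: yellow note pad, 76 x 76 x 16 mm, a loose bystander on the worktop; origin: centre of its underside
- tape: roll of tape, 62 x 62 x 20 mm, a loose bystander on the worktop; origin: centre of its underside
- dish: closed petri dish, 58 x 58 x 12 mm, a loose bystander on the worktop; origin: centre of its underside
- carton: small closed carton, 42 x 110 x 38 mm, a loose bystander on the worktop; origin: centre of its underside

How it is judged:
At the end, for the whole second after the job is handed in: Every lever whose well holds a sample tube is tipped towards its well (joint above 0.75 of 0.9 rad), every other lever is tipped to the front (below 0.15 rad), and each tube and plug is within 20 mm of where it started, still in its well (((horizontal distance between any of tube_a_mid, tube_b_mid and well_1 below 0.012 m and value of joint lever_1 above 0.75 rad) or (not (horizontal distance between any of tube_a_mid, tube_b_mid and well_1 below 0.012 m) and value of joint lever_1 below 0.15 rad)) and ((horizontal distance between any of tube_a_mid, tube_b_mid and well_2 below 0.012 m and value of joint lever_2 above 0.75 rad) or (not (horizontal distance between any of tube_a_mid, tube_b_mid and well_2 below 0.012 m) and value of joint lever_2 below 0.15 rad)) and ((horizontal distance between any of tube_a_mid, tube_b_mid and well_3 below 0.012 m and value of joint lever_3 above 0.75 rad) or (not (horizontal distance between any of tube_a_mid, tube_b_mid and well_3 below 0.012 m) and value of joint lever_3 below 0.15 rad)) and ((horizontal distance between any of tube_a_mid, tube_b_mid and well_4 below 0.012 m and value of joint lever_4 above 0.75 rad) or (not (horizontal distance between any of tube_a_mid, tube_b_mid and well_4 below 0.012 m) and value of joint lever_4 below 0.15 rad)) and distance of each of tube_a_mid, tube_b_mid, plug_a_mid, plug_b_mid from where it was at the start of the episode below 0.02 m); the robot touches nothing.
It fails at once if the note pad is pushed away (by more than 30 mm) (distance of pad from where it was at the start of the episode above 0.03 m).
It fails at once if the tape roll is pushed away (by more than 30 mm) (distance of tape from where it was at the start of the episode above 0.03 m).
It fails at once if the petri dish is pushed away (by more than 30 mm) (distance of dish from where it was at the start of the episode above 0.03 m).
It fails at once if the carton is pushed away (by more than 30 mm) (distance of carton from where it was at the start of the episode above 0.03 m).
It fails at once if a tube or plug is pulled out of its well (moved more than 20 mm) (distance of any of tube_a_mid, tube_b_mid, plug_a_mid, plug_b_mid from where it was at the start of the episode above 0.02 m).
It also fails if it takes over 35 s, if anything falls off the work surface, if the arm or the gripper's body presses on something with over 40 N, if the wrist force passes 120 N, or if a joint passes its speed limit or range.

## Robot

A 6-joint arm with a two-finger parallel gripper is mounted at the origin on a cart in front of the work surface, level with it; the furniture and walls round the work are solid. World frame = base frame: x ahead of the robot, y to its left, z up, the work surface at z = 0. Lengths are in m, angles in rad, forces in N, time in s.
With the tool pointing down it reaches from about 0.425 to 0.925 m from the base axis. Payload 12.5 kg.
Tool frame: the origin (TCP) lies midway between the tips of the shut fingers; the grasp point (between the pads) lies 19 mm behind it; z points along the fingers, y is the line along which they close (so a half turn about z gives the same grasp; the last joint's range is limited). The gripper opens to 85 mm and grips with 20 to 120 N. Pads are 22 mm wide; open, the fingers measure 114 mm over their backs; the gripper's body (76 mm by 85 mm) begins 54 mm behind the grasp point. The pads swing forward as they close: fully open they stand 13 mm farther back than shut.
Start: joints at [1.138, 0.491, 1.559, -0, 1.092, -0.106], TCP at [0.201, 0.592, 0.209] pointing down, gripper open.
Joint ranges: [-3.1, 3.1], [-0.84, 2.19], [0.05, 2.79], [-1.13, 4.28], [0.06, 2.93], [-2.69, 2.69]. Speed limits (rad/s): [2.22, 2.22, 2.79, 3.14, 3.14, 3.14].

## Interface

Orientations are given as a unit quaternion [x, y, z, w].
In Python, from workcell import get_state, eyes, ticket gives the robot as it stands.
- The arm moves only by the tool play_rows, never from a script. Its arguments are lists of equal length, an entry for each row: "offset": the shift along the tool's x, y, z in cm, a list of three; "yaw": the turn about the tool's z in rad; "gripper": the finger opening in cm, from 0 to 8.54. A call has 1 to 20 rows; each row is the pose to reach, as a shift and turn from the pose commanded when the call began, along the tool's axes at that moment; what a row does not reach only later rows make up. A row lasts 1/8 s, in which the tool goes at most 62.5 mm and 10.7 degrees, less where a joint would pass 70% of its speed; a pose out of reach is approached as far as the arm can. A call with a gripper value outside its range is refused whole. The fingers move at their own pace and stop on an object; "grip_force" is the grip in N (left out, the last holds). Time passes only in rows, so rows that repeat a pose let the fingers close. It gives the time, the measured TCP pose, the force, the opening and the grip force at its end, in the units of the state.
- get_state(): the state, without advancing time (a new reading comes with each control period).
- eyes.capture(name): name is "scene" or "top"; returns the picture (400x640x3 uint8, blue, green, red); there is no depth.
- eyes.camera_info(name): a dict with "fx", "fy", "cx", "cy" (pixels), "R" (3x3) and "t" (3): a world point X has camera coordinates R X + t. Camera axes: x right, y down, z forward; pixel columns grow to the right and rows downward; lengths in m; the calibration is good to about 2 mm. A picture is of the moment at which its call begins. camera_info takes no time and is no camera call.
- ticket.job_done(): hands the job in; it is judged then, once.
Trained networks look in the newest picture that a camera, given by its name, has taken for a name from the list of things; names that differ only in an ending like _2 or _b are one class to them, and where a whole thing is asked for, a point or a joint stands for the part that bears it (a point fixed in the world has none). Each returns a list of dicts, best first, with "confidence" (0 to 1); they miss things now and then, are a little off and sometimes report something else, mostly with a low value. They report only what shows in the picture. A call takes as long as a camera call.
- eyes.recognise(camera, label): "at" ([x, y, z] in m, in the coordinates of the camera as it stood for that picture, good to about 4 mm: the middle of the surface that is visible of it).
The state is a dict: "clock": time; "qpos": joint angles; "qd": joint speeds; "joint_torque": joint torques, N m; "position": TCP position; "orientation": TCP orientation; "ft_force": force on the tool from outside, world axes, zero at the start; "ft_torque": the same for the moment, N m; "opening": finger opening in m; "finger_force": force on a finger pad.
Only numpy, scipy, OpenCV 4.12 (cv2) and the standard library are available. Lean on these libraries where they do the work, as an engineer would, in place of code of your own. Each camera call takes 0.05 s, during which the arm holds its last target. There are 200 camera calls.

## Working session

There is one attempt and no reset: what is moved stays moved. The work goes in short steps, Python scripts to look and compute and a tool call to move; the robot and the scene stay as the last step left them, time stands still between calls to the robot, and variables do not carry over. Pictures are saved under pics/ and viewed, at most 10 in all, crops included, and the job is handed in when it is done.

Besides the shell and the picture viewer there is one more tool, called after "Request:" in YAML: its name, and indented under it one key for each argument. play_rows: Moves the arm, as the interface text tells. Its arguments: {"type":"object","properties":{"offset":{"type":"array"},"yaw":{"type":"array"},"gripper":{"type":"array"},"grip_force":{"type":"number"}},"required":["offset","yaw","gripper"]}

```bash
mkdir -p pics
cat > h.py <<'E'
import numpy as np, cv2
from workcell import get_state, eyes, ticket
def world(cam,p):
    c=eyes.camera_info(cam); return np.array(c["R"]).T@(np.array(p)-np.array(c["t"]))
def pix(cam,X):
    c=eyes.camera_info(cam); p=np.array(c["R"])@np.array(X)+np.array(c["t"]); return np.array([c["fx"]*p[0]/p[2]+c["cx"],c["fy"]*p[1]/p[2]+c["cy"]])
def ray(cam,u,v,z):
    c=eyes.camera_info(cam); R=np.array(c["R"]); o=-R.T@np.array(c["t"]); d=R.T@np.array([(u-c["cx"])/c["fx"],(v-c["cy"])/c["fy"],1]); return o+d*(z-o[2])/d[2]
E
python3 - <<'E'
from h import *
for c in ["scene","top"]:
    im=eyes.capture(c); cv2.imwrite(f"pics/{c}0.png",im)
    for l in ["incubator","lever_1_tip","tube_a_mid","plug_a_mid","pad","tape","dish","carton"]:
        for r in eyes.recognise(c,l)[:5]: print(c,l,round(r["confidence"],2),world(c,r["at"]).round(3),pix(c,world(c,r["at"])).round())
s=get_state(); print(s)
E
```

```text
scene incubator 0.81 [0.538 0.086 0.034] [286. 214.]
scene lever_1_tip 0.58 [0.496 0.16  0.065] [255. 201.]
scene tube_a_mid 0.52 [0.615 0.132 0.084] [294. 183.]
scene pad 0.57 [0.469 0.325 0.015] [211. 200.]
scene tape 0.68 [0.595 0.33  0.017] [243. 184.]
scene tape 0.59 [0.54  0.082 0.037] [287. 214.]
scene dish 0.65 [ 0.564 -0.287  0.01 ] [407. 275.]
scene dish 0.4 [0.514 0.12  0.062] [270. 204.]
scene carton 0.84 [ 0.691 -0.273  0.036] [432. 242.]
top incubator 0.67 [0.556 0.11  0.037] [289. 208.]
top incubator 0.26 [ 0.697 -0.26   0.042] [416. 154.]
top tube_a_mid 0.55 [0.613 0.134 0.098] [278. 183.]
top pad 0.58 [0.479 0.33  0.019] [213. 239.]
top pad 0.33 [0.609 0.178 0.101] [262. 185.]
top tape 0.47 [0.603 0.336 0.02 ] [211. 196.]
top dish 0.59 [ 0.565 -0.282  0.013] [425. 200.]
top carton 0.84 [ 0.698 -0.264  0.041] [417. 154.]
{'clock': 0.9, 'qpos': array([ 1.13841977e+00,  4.90869238e-01,  1.55890490e+00,  1.90893856e-05,
        1.09173448e+00, -1.05624213e-01]), 'qd': array([-5.17968237e-04, -8.29563807e-04, -1.49824171e-04, -6.62983262e-04,
       -7.01907372e-04,  8.63883509e-05]), 'joint_torque': array([-2.92586974e-04, -6.18253326e+01, -2.61845738e+01, -1.61939556e-04,
        3.44484515e-04, -3.09619031e-05]), 'position': array([0.20059646, 0.59194058, 0.20924437]), 'orientation': array([1.62654683e-01, 9.86683056e-01, 4.27557775e-05, 3.00061424e-06]), 'ft_force': array([ 0.04694776,  0.25144878, -0.42001737]), 'ft_torque': array([-0.00862732,  0.05400503, -0.03417292]), 'finger_force': 0.0, 'opening': 0.085341467539972}
```

Run:
```python
import cv2
a=cv2.imread("pics/scene0.png")[150:270,200:360]; b=cv2.imread("pics/top0.png")[140:260,200:360]
cv2.imwrite("pics/c0.png",cv2.resize(cv2.vconcat([a,b]),(800*3//4*1,900*3//4*1)[:2] if 0 else (784,588*2//1) if 0 else (400,600),interpolation=cv2.INTER_CUBIC))
cv2.imwrite("pics/c_s.png",cv2.resize(a,(800,600),interpolation=cv2.INTER_CUBIC))
cv2.imwrite("pics/c_t.png",cv2.resize(b,(800,600),interpolation=cv2.INTER_CUBIC))
```

```text
(no output)
```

View pics/c_s.png

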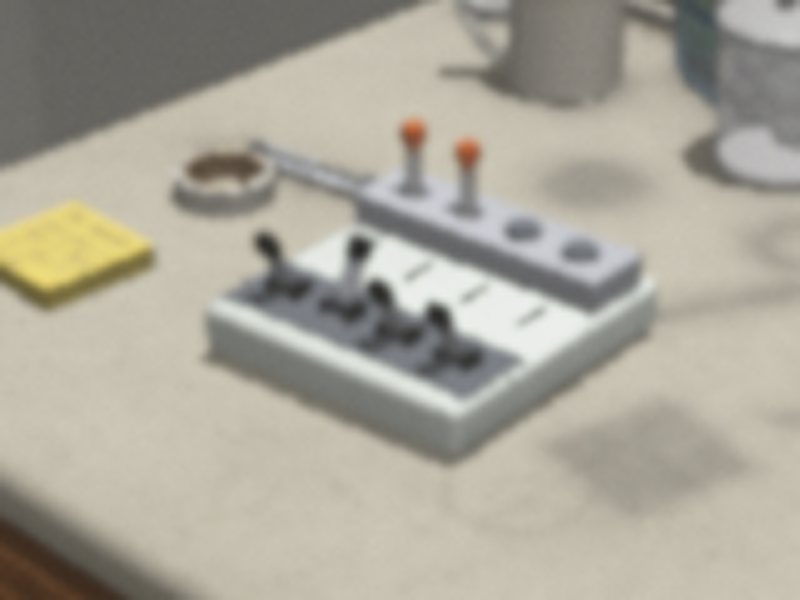

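View pics/c_t.png

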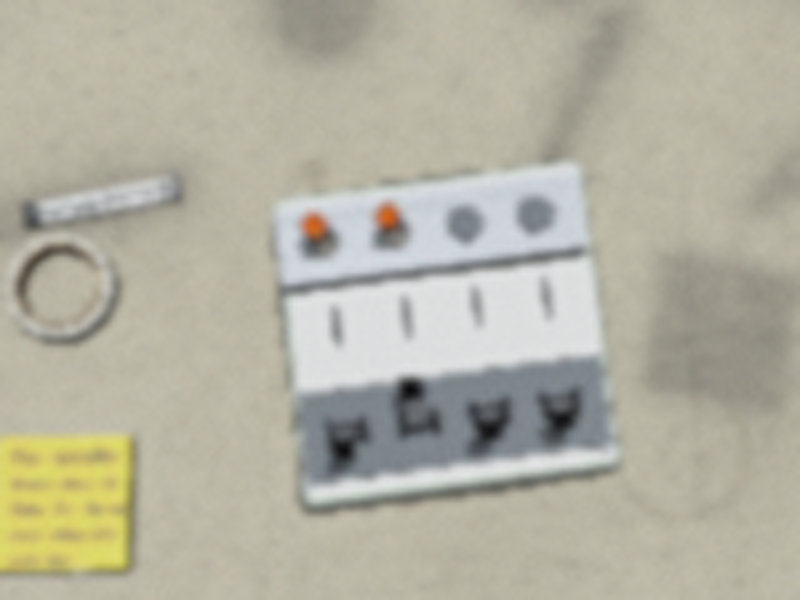

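View pics/top0.png

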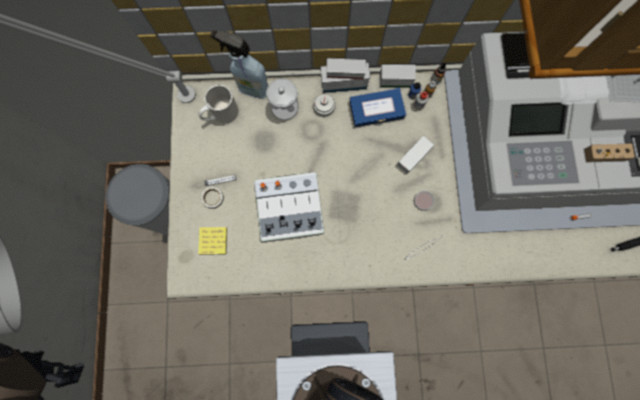

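The tubes stand in wells 1 and 2 (orange caps, top crop (315,225) and (388,217)), and the plugs are in wells 3 and 4 (466,223 and 536,214). Levers 1, 3 and 4 are tipped to the front and lever 2 is tipped back, so only lever 1 has to be moved. Next I fit the incubator pose.

Run:
```python
from h import *
from scipy.optimize import least_squares
t=lambda u,v:(200+u/5,140+v/5); s=lambda u,v:(200+u/5,150+v/5)
pts=[("top",(54,-20,61),t(466,223)),("top",(54,-60,61),t(536,214)),("top",(54,60,97),t(314,227)),("top",(54,20,97),t(387,218)),
("top",(-90,90,36),t(305,490)),("top",(-90,-90,36),t(617,457)),
("scene",(54,-20,60),s(523,228)),("scene",(54,-60,60),s(580,250)),("scene",(54,60,92),s(413,134)),("scene",(54,20,92),s(467,153)),
("scene",(-90,-90,36),s(455,408)),("scene",(-90,90,36),s(210,310)),
("top",(-67,60,73),t(342,458)),("top",(-67,-60,73),t(560,425)),("scene",(-67,60,73),s(267,247)),("scene",(-67,-60,73),s(438,318)),("scene",(-37,20,73),s(360,248))]
def W(p,q):
    c,n=np.cos(p[2]),np.sin(p[2]);return np.array([p[0]+c*q[0]-n*q[1],p[1]+n*q[0]+c*q[1],q[2]])
f=lambda p:np.ravel([pix(c,W(p,np.array(q)/1e3))-uv for c,q,uv in pts])
for cam in (None,"top","scene"):
    P=pts; 
    g=lambda p:np.ravel([pix(c,W(p,np.array(q)/1e3))-uv for c,q,uv in pts if cam in(None,c)])
    r=least_squares(g,[.54,.1,.1],x_scale=[.01,.01,.1]); print(cam,r.x.round(4),np.abs(r.fun).max().round(2))
    if cam is None: print(r.fun.reshape(-1,2).round(1)); p=r.x
st=get_state(); q=st["orientation"]
from scipy.spatial.transform import Rotation as Ro
R=Ro.from_quat(q).as_matrix()
for n,x,z in (("pre",-105,.13),("low",-105,.066),("push",-60,.066),("push2",-50,.066)):
    X=W(p,np.array([x,60,z*1e3])/1e3); print(n,X.round(4),(R.T@(X-st["position"])*100).round(2))
print("yaw", p[2]-(np.arctan2(R[1,0],R[0,0])%np.pi - (np.pi)))
print("tool x dir",R[:,0].round(3),"inc x",np.cos(p[2]),np.sin(p[2]))
```

```text
None [0.5627 0.1096 0.0869] 3.23
[[ 0.4 -0.5]
 [ 0.6 -0.5]
 [ 0.6 -0.7]
 [ 0.7 -0.8]
 [ 0.   3.2]
 [ 1.8  1.3]
 [-0.2 -0.9]
 [-0.1 -0.9]
 [-0.3 -0.4]
 [-0.2 -0.3]
 [-0.4  0.3]
 [-2.4 -2.1]
 [ 0.8 -1.8]
 [ 1.2 -1. ]
 [-0.4 -1.4]
 [-0.3 -1.6]
 [-0.4 -1.2]]
top [0.5626 0.1116 0.0808] 3.16
scene [0.5602 0.1051 0.0938] 2.05
pre [0.4529 0.1602 0.13  ] [-37.75 -32.79   7.92]
low [0.4529 0.1602 0.066 ] [-37.75 -32.79  14.32]
push [0.4977 0.1641 0.066 ] [-41.87 -30.98  14.32]
push2 [0.5077 0.165  0.066 ] [-42.79 -30.58  14.32]
yaw 0.4137057763028734
tool x dir [-0.947  0.321  0.   ] inc x 0.9962226959620891 0.08683513142747558
```

Request:
play_rows:
  offset:
    - [-4,-3.5,0]
    - [-8,-7,0]
    - [-12,-10.5,0]
    - [-16,-14,0]
    - [-20,-17.5,0]
    - [-24,-21,0]
    - [-28,-24.5,0]
    - [-32,-28,0]
    - [-36,-31.5,0]
    - [-37.5,-32.9,3]
    - [-37.5,-32.9,8]
    - [-37.5,-32.9,8]
    - [-37.5,-32.9,8]
  yaw: [0,-0.1,-0.2,-0.3,-0.41,-0.41,-0.41,-0.41,-0.41,-0.41,-0.41,-0.41,-0.41]
  gripper: [6,4,2,0,0,0,0,0,0,0,0,0,0]

```text
clock: 2.52
position: [0.4507, 0.1604, 0.1305]
orientation: [-0.042, 0.999, 0.0, 0.001]
ft_force: [0.2, 0.3, 0.1]
opening: -0.0001
finger_force: 0.0
```

Run:
```python
from h import *
s=get_state(); print(s["clock"],s["position"],s["orientation"],s["opening"])
a=eyes.capture("scene")[150:270,200:360]; b=eyes.capture("top")[140:260,200:360]
cv2.imwrite("pics/c1.png",cv2.resize(cv2.hconcat([a,b]),(800,300),interpolation=cv2.INTER_CUBIC))
```

```text
2.525 [0.45072542 0.16035925 0.13049049] [-4.18085958e-02  9.99125471e-01  1.32980534e-04  5.63202883e-04] -5.980702728783249e-05
```

View pics/c1.png

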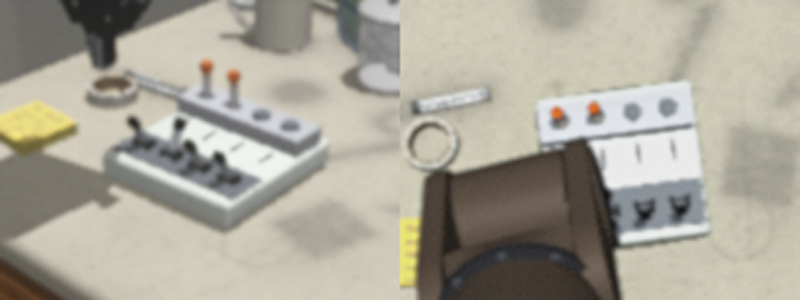

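The shut gripper is above the front of lever 1, with its tip at crop (100,65) in the scene view, and every lever is unchanged. I'll lower it and look once before pushing.

Request:
play_rows:
  offset:
    - [0,0,3]
    - [0,0,5]
    - [0,0,6.4]
    - [0,0,6.4]
    - [0,0,6.4]
  yaw: [0,0,0,0,0]
  gripper: [0,0,0,0,0]

```text
clock: 3.25
position: [0.4506, 0.1602, 0.066]
orientation: [-0.042, 0.999, 0.0, 0.001]
ft_force: [0.0, -0.4, 0.2]
opening: 0.0002
finger_force: 0.0
```

Run:
```python
from h import *
s=get_state(); print(s["clock"],s["position"],s["ft_force"])
print("tcp pix",(pix("scene",s["position"])-[200,170])*8)
a=eyes.capture("scene")[170:245,200:300]
cv2.imwrite("pics/c2.png",cv2.resize(a,(800,600),interpolation=cv2.INTER_CUBIC))
```

```text
3.25 [0.45060711 0.16016901 0.06599889] [ 0.01808166 -0.43670781  0.18852892]
tcp pix [339.59416262 287.9296981 ]
```

View pics/c2.png

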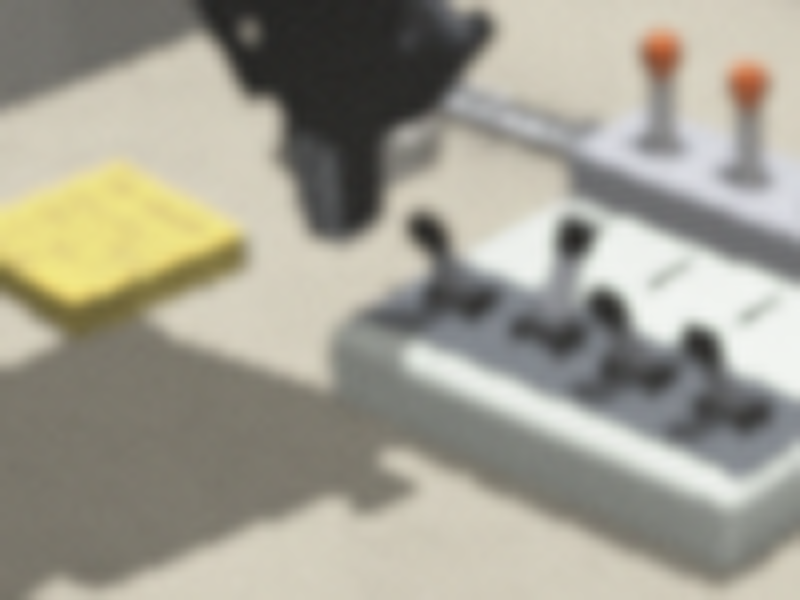

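The projected TCP (340,288) sits below the visible fingertip (340,235). I'll check that before pushing.

Run:
```python
from h import *
s=get_state(); P=s["position"]
im=eyes.capture("scene"); t=eyes.capture("top"); cv2.imwrite("pics/s3.png",im); cv2.imwrite("pics/t3.png",t)
for dx,dz in((0,0),(0,.01),(0,.02),(.02,0)): print(dx,dz,(pix("scene",P+[dx,0,dz])).round(1),pix("top",P+[dx,0,dz]).round(1))
d=np.abs(im.astype(int)-cv2.imread("pics/scene0.png")).max(2)
print(d[192:216,236:250])
```

```text
0 0 [242.5 206. ] [271.1 244.9]
0 0.01 [242.3 202.7] [270.7 244.5]
0 0.02 [242.1 199.3] [270.2 244.1]
0.02 0 [248.2 203.4] [271.  237.5]
[[ 16  48  64  60  47  48  63  79  85  85  84  60  23   3]
 [ 22  68  94  94  85  81  91 106 114 116 108  79  32   1]
 [ 22  69 108 120 114 111 119 135 142 142 129  94  37   2]
 [ 16  63 105 124 123 120 132 146 156 154 141  95  35   1]
 [  4  44  92 122 121 120 134 148 155 153 133  79  25   5]
 [  3  25  75 117 123 119 130 147 150 135 100  53  12   7]
 [  8  13  57 100 114 114 118 128 119  91  56  18   4  12]
 [ 10   2  27  59  78  84  90  86  69  44  12   5  12  13]
 [ 12   9   1  17  28  36  45  41  21   7   7  10  12  13]
 [ 14  11  10   6   3   3   7   5   5   9  13  11  13  13]
 [ 13  12  13  14  12  10   8  10  11  13  12  13  13  12]
 [ 13  12  12  12  14  13  11  11  12  13  13  12  13  12]
 [ 13  13  11  11  13  14  13  12  13  12  13  12  12  13]
 [ 12  12  12  12  11  12  13  12  11  13  10  13  12  11]
 [ 11  13  12  12  12  12  12  12  12  11  11  11  11   9]
 [ 13  13  12  12  13  12  13  11  10   9   9   8   7   7]
 [ 12  13  12  10  11  13   8   4   7  11  11  14   9   5]
 [ 12  12  13  12  12   7   5  23  36  40  42  37  31  18]
 [ 12  12  13  12  11   4  27  52  64  69  66  61  50  36]
 [ 13  12  12  11   7  12  41  61  71  76  76  75  70  65]
 [ 13  12  12  11  10   7  31  49  59  65  71  75  78  77]
 [ 13  12  12  12  11   3  11  26  36  43  52  62  71  70]
 [ 12  11  13  12  14  10   3   5   9  16  28  41  53  52]
 [  6  12  14  12  12  10   9   6   3   2   7  17  28  33]]
```

The fingertips look about 19 mm above the reported TCP. A TCP height of about 52 mm works either way, since it clears the 45 mm cheeks and still meets the knob. I'll lower to that, then push in small steps along -x of the tool.

Request:
play_rows:
  offset:
    - [0,0,0.7]
    - [0,0,1.4]
    - [-1,0,1.4]
    - [-2,0,1.4]
    - [-2,0,1.4]
  yaw: [0,0,0,0,0]
  gripper: [0,0,0,0,0]

```text
clock: 4.03
position: [0.4711, 0.1617, 0.0512]
orientation: [-0.041, 0.999, 0.0, 0.0]
ft_force: [0.0, 0.0, -0.4]
opening: -0.0001
finger_force: 0.0
```

Run:
```python
from h import *
s=get_state(); print(s["clock"],s["position"],s["ft_force"])
a=eyes.capture("scene")[170:245,200:300]; b=eyes.capture("top")[180:255,220:320]
cv2.imwrite("pics/c4.png",cv2.resize(cv2.hconcat([a,b]),(800,300),interpolation=cv2.INTER_CUBIC))
```

```text
4.025 [0.47113173 0.16171552 0.05121182] [ 0.02934169  0.02272988 -0.3766275 ]
```

View pics/c4.png

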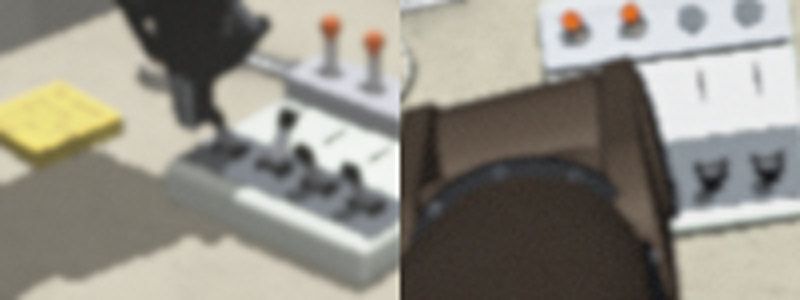

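The finger tip (crop 190,125) is now right in front of knob 1 with no force registering. I'll push on through.

Request:
play_rows:
  offset:
    - [-0.7,0,0]
    - [-1.4,0,0]
    - [-2.1,0,0]
    - [-2.8,0,0]
    - [-3.1,0,0]
    - [-3.1,0,0]
    - [-2,0,0]
    - [-1,0,0]
    - [1.5,0,0]
    - [3,0,-3]
    - [3,0,-8]
    - [3,0,-14]
    - [-2,5,-15]
    - [-2,10,-15]
    - [-2,15,-15]
    - [-2,20,-15]
    - [-2,20,-15]
  yaw: [0,0,0,0,0,0,0,0,0,0,0,0,0,0,0,0,0]
  gripper: [0,0,0,0,0,0,0,0,0,0,0,0,0,0,0,0,0]

```text
clock: 6.25
position: [0.4719, 0.365, 0.2007]
orientation: [-0.043, 0.999, 0.0, -0.0]
ft_force: [-1.0, -0.5, 0.5]
opening: -0.0
finger_force: 0.0
```

Run:
```python
from h import *
s=get_state(); print(s["clock"],s["position"],s["ft_force"])
a=eyes.capture("scene")[170:245,200:300]; b=eyes.capture("top")[165:240,240:340]
cv2.imwrite("pics/c5.png",cv2.resize(cv2.hconcat([a,b]),(800,300),interpolation=cv2.INTER_CUBIC))
```

```text
6.25 [0.47188573 0.36497304 0.20067483] [-1.02756932 -0.48054697  0.53894679]
```

View pics/c5.png

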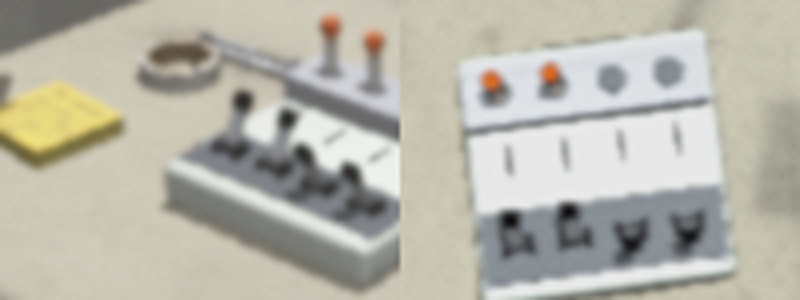

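Levers 1 and 2 are now tipped back, with knobs at (510,217) and (570,212) in the top crop. Levers 3 and 4 are at the front, the tubes and plugs haven't moved, and the arm is clear.

```bash
python3 -c "
from h import *
print(ticket.job_done())"
```

```text
the job is handed in; nothing more can be done
None
```

I handed the job in with levers 1 and 2 on (tubes in wells 1 and 2) and levers 3 and 4 off (plugs); only lever 1 had to be moved, and the last pictures show the tubes and plugs in place, but no verdict came back.

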